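Fit the last cladding board of a shed hatch

ROBOT

A 6-joint arm with a two-finger parallel gripper is mounted at the origin on the work surface. World frame = base frame: x ahead of the robot, y to its left, z up, the work surface at z = 0. Lengths are in m, angles in degrees, forces in N, time in s.
With the tool pointing down it reaches from about 0.375 to 0.925 m from the base axis. Payload 5.7 kg.
Tool frame: the origin (TCP) lies between the finger pads; the fingertips stand 11 mm ahead of it and the grasp point (between the pads) lies 8 mm behind it; z points along the fingers, y is the direction in which the jaws open and shut (so a half turn about z gives the same grasp; the last joint's range is limited). The gripper opens to 88 mm and grips with 3 to 60 N. Pads are 20 mm wide; open, the fingers measure 115 mm over their backs; the gripper's body (75 mm by 178 mm) begins 61 mm behind the grasp point.
Start: joints at [67.718, 20.558, 86.54, -0, 72.909, -6.595], TCP at [0.162, 0.578, 0.234] pointing down, gripper open.
Joint ranges: [-170.27, 170.27], [-57.76, 135], [12.27, 136.19], [-55.21, 235.2], [11.17, 155.16], [-170.74, 170.74]. Speed limits (degrees/s): [136.94, 136.94, 180, 180, 180, 180].

INTERFACE

Orientations are given as [roll, pitch, yaw] about the fixed x, y, z axes, in that order (R = Rz(yaw) Ry(pitch) Rx(roll)).
In Python, from workcell import monitor, cams, order gives the robot as it stands.
- The arm moves only by the tool move_arm, never from a script. Its argument "deltas" is a list of rows, each a list of 7 numbers: the shift along the tool's x, y, z in m, then the turn, a rotation vector about the tool's x, y, z in rad, then the finger opening in m, from 0 to 0.0878. A call has 1 to 20 rows; each row shifts and turns the commanded pose from where the row before left it, along the tool's axes as they then stand; what a row does not reach is not made up. A row lasts 1/8 s, in which the tool goes at most 62.5 mm and 10.7 degrees, less where a joint would pass 70% of its speed; a pose out of reach is approached as far as the arm can. A call with a gripper value outside its range is refused whole. The fingers move at their own pace and stop on an object; "newtons" is the grip in N (left out, the last holds). Time passes only in rows, so rows that do not move let the fingers close. It gives the time, the measured TCP pose, the force and the opening at its end, in the units of the state.
- monitor.get_state(): the state, without advancing time (a new reading comes with each control period).
- cams.read_camera(name): name is "side" or "top"; returns a dict with "frame" (420x560x3 uint8, red, green, blue), "depth" (420x560 float32, m along the optical axis (not along the pixel's ray), 0 where there is no reading), "mtx" (3x3 intrinsics, pixels), "eye" and "attitude" of the camera in the world. Camera axes: x right, y down, z forward; pixel columns grow to the right and rows downward; lengths in m; the calibration is good to about 2 mm. A picture is of the moment at which its call begins.
- order.hand_in(): hands the job in, once; it reports no verdict.
The state is a dict: "clock": time; "qpos": joint angles; "dq": joint speeds; "joint_efforts": joint torques, N m; "position": TCP position; "eef_rot": TCP orientation; "ft_force": force on the tool from outside, world axes, zero at the start; "torque": the same for the moment, N m; "finger_gap": opening from 0.0 (shut) to 1.0 (fully open).
Only numpy, scipy, OpenCV 4.12 (cv2) and the standard library are available. Lean on these libraries where they do the work, as an engineer would, in place of code of your own. Each camera call takes 0.05 s, during which the arm holds its last target. There are 200 camera calls.

TASK

First take the wooden offcut out of the empty bay of the shed hatch and put it in the grey tub. Then pick up the loose blue cladding board, hold it at a slant to angle its tongue into the groove of the neighbouring board, and lower it flat under control, without letting it drop, so that it lies flush in the bay. Leave the tub, tin, bottle, spray can and jar standing where they are.

Things in the scene. Friction and masses are not known exactly. Their poses are not given: they have to be found in the camera images.
- hatch: Fixed: shed hatch lying face up on a white ply back, pine frame 38 mm wide, two blue boards fitted, one empty bay. Origin: centre of the empty bay at bench height; x from the fitted boards across the bay to the far rail (away from the robot at yaw 0), y along the boards, z up. Outline x -277 to 87, y -161.5 to 161.5 mm; frame tops and board faces at z 27. Fitted boards' battens: 28 wide, tops at z 53, at x -96.5 and -193.
- bay_floor (a point): Centre of the empty bay's white floor: hatch (0, 0, 9) mm, axes as the hatch. The bay is 98 mm wide, from the neighbouring board's upper edge (x -49) to the far rail (x 49), and 247 mm long between the end stiles (y -123.5 to 123.5). The fitted board's underside rests here.
- groove (a point): Middle of the groove's mouth: hatch (-49, 0, 17.5) mm, axes as the hatch. The groove runs the bay's whole length, 8 mm high (hatch z 13.5 to 21.5), 10 mm deep (x -49 to -59). Its lower lip (top z 13.5) sticks out into the bay as a ledge to x -43: a tongue can be rested on it and slid in.
- board: Loose blue cladding board, 240 mm long (y), 103 wide (x) with tongue, about 0.3 kg, batten up. Origin: middle of its underside; z up. Slab 18 mm thick, top side x -44.5 to 47.5, underside x -39 to 47.5 (x -44.5 to -39 relieved to z 5); +x edge plain. Fitted: axes match the hatch's, origin at the bay floor's centre, play 1.5 mm in x, 3.5 mm in y either way.
- tongue (a point): Middle of the nose of the board's bare-wood tongue: board (-55.5, 0, 8.3) mm, axes as the board. Tongue along the whole -x edge: z 6 to 10.5 out to x -51.5, then z 6.8 to 9.8 to the nose. It is longer than the play across the bay, so it cannot go in flat: it enters with the board's +x edge raised 15 to 25 degrees.
- batten (a point): Middle of the top of the board's batten, the rib to hold it by: board (0, 0, 44) mm. Batten 28 mm wide (x -14 to 14), z 18 to 44, running the board's full length along y.
- offcut: Brown wooden offcut 80 x 38 x 38 mm (long along its x), about 60 g, lying in the hatch's empty bay at any yaw. Origin: centre of its underside, z up.
- offcut_mid (a point): Centre of the offcut.
- tub: Open grey plastic tub, 150 (x) x 100 (y) x 60 (z) mm outside, walls and floor 4 mm thick, about 0.6 kg, loose on the bench. Origin: centre of its underside.
- tub_in (a point): Centre of the tub's inner floor, axes as the tub.
- tin: Paint tin with green label, 76 mm across, 100 mm high, loose, to be left alone. Origin: centre of its underside.
- glue: Yellow glue bottle with red cap, 60 mm across, 190 mm high, loose, to be left alone. Origin: centre of its underside.
- spray: Orange spray can, 56 mm across, 170 mm high, loose, to be left alone. Origin: centre of its underside.
- jar: Amber glass screw jar with steel lid, 64 mm across, 80 mm high, loose, to be left alone. Origin: centre of its underside.
Mind the look-alikes: they are no part of the job. Of the things that look like the tub, the smaller one is meant.

How it is judged (in metres and radians):
On the way, in this order (a step that is already met when the one before it is completed fails the run):
1. the offcut lies in the tub, let go (x of offcut_mid in the frame of tub_in between -0.07 and 0.07 m and y of offcut_mid in the frame of tub_in between -0.045 and 0.045 m and z of offcut_mid in the frame of tub_in below 0.05 m and contact force between the fingers and offcut below 0.3 N), for 0.2 s.
2. the slanted board's tongue is at least 2 mm inside the groove (x of tongue in the frame of hatch between -0.0605 and -0.051 m and y of tongue in the frame of hatch between -0.008 and 0.008 m and z of tongue in the frame of hatch between 0.0125 and 0.0225 m and angle between the z axis of board and the z axis of hatch, either way round above 0.1 rad and angle between the y axis of board and the y axis of hatch, either way round below 0.06 rad), for 0.1 s.
At the end, for the whole second after the job is handed in: The board lies flush in the bay, tongue in groove (parallel within 0.035 rad, height within 2.5 mm, 4 mm across, 6 mm along) and the offcut in the tub, both at rest and let go; tub within 40 mm, and tin, bottle, spray can and jar within 30 mm, of where they stood (x of board in the frame of hatch between -0.004 and 0.004 m and y of board in the frame of hatch between -0.006 and 0.006 m and z of board in the frame of hatch between 0.0065 and 0.0115 m and angle between the z axis of board and the z axis of hatch, either way round below 0.035 rad and angle between board's own z axis and vertical below 0.5 rad and x of tongue in the frame of hatch below -0.05 m and x of offcut_mid in the frame of tub_in between -0.07 and 0.07 m and y of offcut_mid in the frame of tub_in between -0.045 and 0.045 m and z of offcut_mid in the frame of tub_in below 0.05 m and linear speed of each of board, offcut below 0.02 m/s and contact force between the fingers and board below 0.3 N and distance of tub from where it was at the start of the episode below 0.04 m and distance of each of tin, glue, spray, jar from where it was at the start of the episode below 0.03 m); the robot touches nothing.
It fails at once if the board is let drop instead of lowered, once its tongue is at the groove (turning faster than 4 rad/s) (x of tongue in the frame of hatch between -0.061 and -0.04 m and y of tongue in the frame of hatch between -0.02 and 0.02 m and z of tongue in the frame of hatch below 0.035 m and angular speed of board above 4 rad/s).
It fails at once if the tin, glue bottle, spray can or jar is shifted by more than 30 mm or tipped (distance of any of tin, glue, spray, jar from where it was at the start of the episode above 0.03 m or angle between any of tin, glue, spray, jar's own z axis and vertical above 0.35 rad).
It fails at once if the tub is shifted by more than 40 mm or tipped (distance of tub from where it was at the start of the episode above 0.04 m or angle between tub's own z axis and vertical above 0.35 rad).
It also fails if it takes over 64 s, if anything falls off the work surface, if the arm or the gripper's body presses on something with over 40 N, if the wrist force passes 120 N, or if a joint passes its speed limit or range.

## Working session

There is one attempt and no reset: what is moved stays moved. The work goes in short steps, Python scripts to look and compute and a tool call to move; the robot and the scene stay as the last step left them, time stands still between calls to the robot, and variables do not carry over. Pictures are saved under pics/ and viewed, about 8 in all and at most 12, crops included, and the job is handed in when it is done.

Besides the shell and the picture viewer there is one more tool, called after ">>>" as name(argument=value, ...), one argument or row to a line, values as JSON. move_arm: Moves the arm, as the interface text tells. Its arguments: {"type":"object","properties":{"deltas":{"type":"array"},"newtons":{"type":"number"}},"required":["deltas"]}

```bash
mkdir -p pics; ls
python3 - <<'E'
from workcell import monitor,cams
import cv2,numpy as np
print(monitor.get_state())
for n in("top","side"):
    c=cams.read_camera(n); cv2.imwrite(f"pics/{n}0.png",c["frame"][:,:,::-1]); np.savez(f"{n}0.npz",**c)
    print(n,c["mtx"],c["eye"],c["attitude"],(c["depth"]>0).mean())
E
```

```text
pics
{'clock': 0.0, 'qpos': array([ 6.77164218e+01,  2.05996223e+01,  8.65979784e+01,  1.23731001e-03,
        7.29076720e+01, -6.59554537e+00]), 'dq': array([ 0.0112427 ,  0.07883119, -0.01037734, -0.12637716, -0.00575474,
        0.1861399 ]), 'joint_efforts': array([-8.89811872e-04, -5.15371978e+01, -2.70734972e+01,  6.76896586e-02,
        3.45849304e-02, -8.76169656e-05]), 'position': array([0.16199602, 0.57703259, 0.23279874]), 'eef_rot': array([-1.79895560e+02, -1.32657771e-02,  1.64311590e+02]), 'ft_force': array([-0.24866293,  0.1762141 ,  0.17831239]), 'torque': array([-0.00853108,  0.02964754,  0.0224782 ]), 'finger_gap': 0.9993551885442848}
top [[481.89882652   0.         283.2877677 ]
 [  0.         481.89882652 211.60227572]
 [  0.           0.           1.        ]] [ 0.37538355 -0.03736139  1.50796784] [-176.06436654    0.42483581  -88.44706442] 0.9958333333333333
side [[508.2980197    0.         279.11238001]
 [  0.         508.2980197  201.16786839]
 [  0.           0.           1.        ]] [ 0.31694492 -0.98210764  0.91170682] [-131.15078782   -0.22049951   -9.11273232] 0.995922619047619
```

View pics/top0.png

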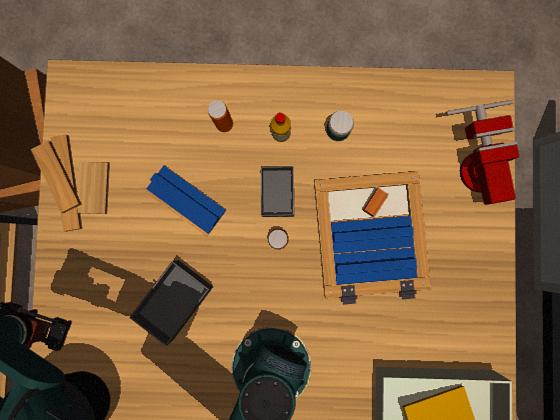

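View pics/side0.png

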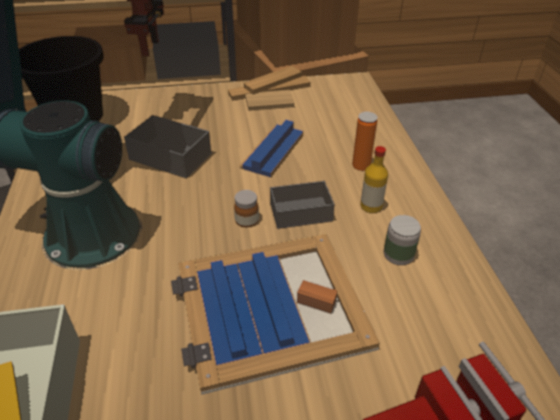

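The top view shows the small tub at (278,191), the hatch with bay and offcut at about (370,205), and the loose board at (187,200). The spray can is at (220,115), glue at (281,124), tin at (340,124) and jar at (278,238). Next I'll measure these.

```bash
cat > h.py <<'E'
import numpy as np,cv2
from scipy.spatial.transform import Rotation as R
def cloud(c):
    "world point per pixel from depth"
    K=c["mtx"]; v,u=np.mgrid[:420,:560]; d=c["depth"]
    p=np.stack([(u-K[0,2])/K[0,0]*d,(v-K[1,2])/K[1,1]*d,d],-1)
    return p@R.from_euler("xyz",c["attitude"],degrees=True).as_matrix().T+c["eye"]
def ray(c,uv,z):
    "pixels cast onto the plane at height z"
    uv=np.atleast_2d(uv).astype(float); K=c["mtx"]
    d=np.c_[(uv-K[:2,2])/[K[0,0],K[1,1]],np.ones(len(uv))]@R.from_euler("xyz",c["attitude"],degrees=True).as_matrix().T
    return (c["eye"]+d*((z-c["eye"][2])/d[:,2])[:,None])[:,:2]
def blobs(m,mn=60):
    n,l,s,ct=cv2.connectedComponentsWithStats(m.astype(np.uint8))
    return [(l==i) for i in range(1,n) if s[i,4]>=mn]
def rect(P):
    (c,s,a)=cv2.minAreaRect((np.asarray(P)*1000).astype(np.float32)); return np.round(c,1),np.round(s,1),round(a,1)
def hsv(c): return cv2.cvtColor(c["frame"],cv2.COLOR_RGB2HSV)
E
python3 - <<'E'
from h import *
for n in("top","side"):
    c=dict(np.load(f"{n}0.npz")); P=cloud(c); H=hsv(c); h,s,v=H[...,0],H[...,1],H[...,2]
    inb=(P[...,0]>0.2)&(P[...,0]<1)&(abs(P[...,1])<.7)&(P[...,2]>-.02)
    print(n,"bench z",np.median(P[...,2][inb&(abs(P[...,2])<.015)]))
    print("blue")
    for m in blobs((h>100)&(h<125)&(s>120)&inb):
        z=P[m][:,2]; print(m.sum(),rect(P[m][:,:2]),np.percentile(z,[5,50,95]).round(4))
        for lo,hi in((.01,.022),(.022,.033),(.037,.048),(.048,.058)):
            q=m&(P[...,2]>lo)&(P[...,2]<hi)
            for b in blobs(q,100): print("   ",lo,b.sum(),rect(P[b][:,:2]),np.median(P[b][:,2]).round(4))
    print("white")
    for m in blobs((s<60)&(v>130)&inb,150): print(m.sum(),rect(P[m][:,:2]),np.median(P[m][:,2]).round(4))
    print("brown")
    for m in blobs((h<12)&(s>120)&inb&(P[...,2]>.035)&(P[...,2]<.06),80): print(m.sum(),rect(P[m][:,:2]),np.median(P[m][:,2]).round(4))
    print("hi")
    for m in blobs(inb&(P[...,2]>.05),80): print(m.sum(),rect(P[m][:,:2]),np.percentile(P[m][:,2],[50,98]).round(4))
c=dict(np.load("top0.npz"));f=c["frame"][:,:,::-1]
a=cv2.resize(f[155:245,135:240],None,fx=5,fy=5,interpolation=cv2.INTER_CUBIC)
c=dict(np.load("side0.npz"));f=c["frame"][:,:,::-1]
b=cv2.resize(f[115:180,235:310],None,fx=5,fy=5,interpolation=cv2.INTER_CUBIC)[:450]
o=np.zeros((max(a.shape[0],b.shape[0]),800,3),np.uint8); a=a[:,:420];o[:a.shape[0],:420]=a;o[:b.shape[0],425:425+b.shape[1]]=b[:,:375]
cv2.imwrite("pics/crop1.png",o)
E
```

```text
top bench z 0.0001472384963264739
blue
2250 (array([452.1, 187.1]), array([463.6, 100.9]), 58.9) [0.0131 0.0202 0.0473]
    0.01 695 (array([533.1, 265.1]), array([239.9,  36.5]), 54.7) 0.0174
    0.01 628 (array([483.2, 298.9]), array([240.6,  28.9]), 55.9) 0.0175
    0.037 627 (array([507.8, 281.6]), array([239.2,  28.4]), 55.9) 0.0433
2433 (array([ 407., -228.]), array([ 93.7, 386.1]), 6.5) [0.0219 0.0283 0.0555]
    0.022 1525 (array([ 414.8, -296.7]), array([ 93.7, 244.7]), 6.5) 0.0267
    0.048 645 (array([ 414.7, -296.2]), array([ 27.9, 238.1]), 6.5) 0.0526
2411 (array([ 318.1, -235.7]), array([115.1, 396.5]), 0.1) [0.022  0.0286 0.0558]
    0.022 1489 (array([ 318.6, -308. ]), array([ 91.4, 245.6]), 6.6) 0.0267
    0.048 651 (array([ 319.1, -307.5]), array([ 28.3, 238.2]), 6.5) 0.0526
white
241 (array([753.4, 171.5]), array([47.4, 48.5]), 4.5) 0.1698
412 (array([ 744.3, -188.6]), array([66.3, 66. ]), 18.6) 0.0997
710 (array([ 480.5, -217.3]), array([101.4, 404.2]), 16.2) 0.0085
1089 (array([ 483.1, -162.9]), array([113.3, 310.7]), 20.6) 0.0086
260 (array([393.2,  -9.3]), arra
[... 2220 characters left out ...]
]), array([50.7, 14. ]), 86.1) [0.3259 0.3458]
864 (array([750.1, 165.3]), array([57.3, 54.4]), 82.4) [0.1235 0.171 ]
783 (array([222.6, 280.3]), array([145.7, 144.5]), 55.2) [0.0692 0.0843]
962 (array([725.4, -22.2]), array([49.2, 59.7]), 86.0) [0.1159 0.1899]
504 (array([535.4,  -8.5]), array([150.8, 106.8]), 2.2) [0.0569 0.062 ]
481 (array([389. , -16.3]), array([61.4, 59. ]), 31.5) [0.0775 0.0828]
1036 (array([ 739.9, -195.8]), array([74.5, 73.7]), 11.0) [0.094 0.102]
1164 (array([ 411.9, -300.9]), array([ 28.5, 241.7]), 6.5) [0.053 0.056]
1229 (array([ 316.1, -311.7]), array([ 28.1, 243.3]), 6.5) [0.0531 0.0562]
6447 (array([ 679.6, -637. ]), array([296.5, 156. ]), 24.4) [0.1496 0.1549]
```

View pics/crop1.png

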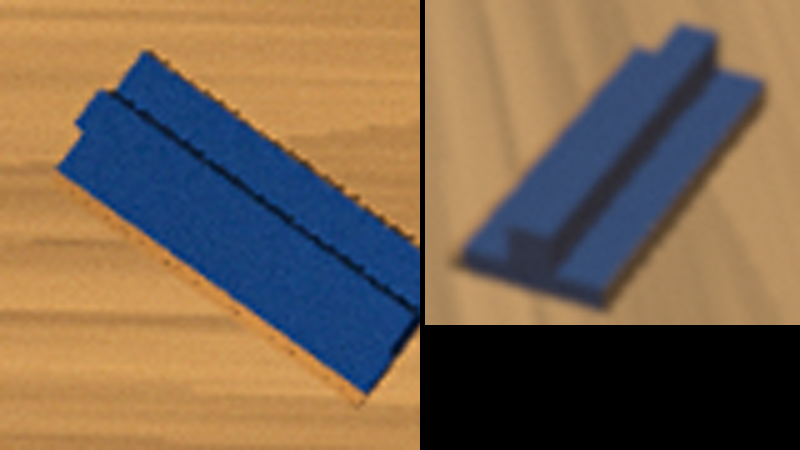

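Crop view: the board's bare tongue strip is on its lower-left edge in the top view, running from (60,170) to (360,405) in crop pixels. So the board's +x axis points at about -34° in world. I'll refine the hatch, offcut and tub poses by ray casting.

Run:
```python
from h import *
for n,px in(("top",(375,202)),("side",(317,295))):
    c=dict(np.load(f"{n}0.npz")); P=cloud(c); H=hsv(c); h,s,v=H[...,0].astype(int),H[...,1],H[...,2]
    print(n,H[px[1]-1:px[1]+2,px[0]-1:px[0]+2].reshape(-1,3)[::3],P[px[1],px[0]])
    loc=(abs(P[...,0]-.51)<.08)&(abs(P[...,1]+.28)<.13)&(s>110)&((h<18)|(h>170))
    m=max(blobs(loc&(P[...,2]>.035)&(P[...,2]<.057)),key=lambda b:b.sum())
    v_,u_=np.nonzero(m); print("offcut top",rect(ray(c,np.c_[u_,v_],.047)),np.median(P[m],0).round(4))
    # battens & tub rim via rays from pixels at right height
    blue=(h>100)&(h<125)&(s>100)
    for z,name in((.053,"bat"),(.044,"loose")):
        for b in blobs(blue&(abs(P[...,2]-z)<.006),300):
            v_,u_=np.nonzero(b); r=rect(ray(c,np.c_[u_,v_],z)); 
            if 20<min(r[1])<36: print(name,r)
    loc=(abs(P[...,0]-.53)<.1)&(abs(P[...,1])<.085)&(P[...,2]>.053)&(P[...,2]<.066)
    v_,u_=np.nonzero(loc); print("tub rim",rect(ray(c,np.c_[u_,v_],.06)))
    # bay white floor edge incl. offcut
    w=(abs(P[...,2]-.009)<.004)&(s<70)&(abs(P[...,0]-.51)<.12)&(abs(P[...,1]+.28)<.18)
    w=max(blobs(cv2.morphologyEx(w.astype(np.uint8),cv2.MORPH_OPEN,np.ones((3,3)))),key=lambda b:b.sum())|(w&(P[...,0]>.4))
    v_,u_=np.nonzero(w); print("floor",rect(ray(c,np.c_[u_,v_],.009)))
```

```text
top [[ 12 208 183]
 [ 12 211 181]
 [ 12 210 183]] [ 0.5121833  -0.30155744  0.04734984]
offcut top (array([ 513.6, -304.6]), array([38.6, 80.5]), 58.9) [ 0.513  -0.3045  0.0463]
bat (array([ 414.7, -296.8]), array([ 27.9, 238.5]), 6.5)
bat (array([ 319.1, -307.5]), array([ 28.1, 238.6]), 6.5)
loose (array([508.1, 281.6]), array([240.2,  28.5]), 55.9)
tub rim (array([538.3,  -3.1]), array([148.9,  97. ]), 1.5)
floor (array([ 510.9, -287.3]), array([ 96.8, 244. ]), 6.5)
side [[ 12 160 161]
 [ 12 159 156]
 [ 12 160 151]] [ 0.50841772 -0.31954301  0.04805987]
offcut top (array([ 509.1, -314.5]), array([47.6, 80.8]), 60.6) [ 0.5108 -0.3134  0.0465]
bat (array([ 411.7, -304.8]), array([ 29. , 241.1]), 6.5)
bat (array([ 316.4, -315.4]), array([ 28.3, 240.7]), 6.5)
loose (array([503.1, 275.2]), array([232.5,  27.2]), 55.8)
tub rim (array([534.8, -13.2]), array([151. , 110.8]), 2.3)
floor (array([ 500.4, -308.7]), array([186.1, 290.4]), 6.3)
```

```bash
cat > plan.py <<'E'
import sys,numpy as np
from h import R
def plan(start,goals):
    """start,(x,y,z mm,[r,p,y]); goals (x,y,z,rpy,rows): prints the repeated row for each leg"""
    p,r=np.array(start[0],float),R.from_euler("xyz",start[1],degrees=True)
    for x,y,z,rpy,n in goals:
        q=np.array([x,y,z])/1000.; g=R.from_euler("xyz",rpy,degrees=True)
        w=(r.inv()*g).as_rotvec()/n; S=sum(R.from_rotvec(w*k).as_matrix() for k in range(n))
        d=np.linalg.solve(S,r.inv().apply(q-p)); d=d.round(4); w=w.round(4)
        print(n,"rows",d.tolist()+w.tolist(),"step",round(np.linalg.norm(d)*1e3,1),"mm")
        for k in range(n): p=p+r.apply(d); r=r*R.from_rotvec(w)
        print("   ->",p.round(4),r.as_euler("xyz",degrees=True).round(2))
E
python3 - <<'E'
from plan import *
plan(([.162,.578,.234],[180,0,164.31]),[(500,200,220,[180,0,158],10),(513.6,-304.6,150,[180,0,148.9],10),(513.6,-304.6,24,[180,0,148.9],5)])
E
```

```text
10 rows [-0.0441, -0.0251, 0.0014, -0.0, -0.0, 0.011] step 50.8 mm
   -> [0.5002 0.2001 0.22  ] [180.     0.   158.01]
10 rows [-0.0234, -0.0448, 0.007, -0.0, -0.0, 0.0159] step 51.0 mm
   -> [ 0.5133 -0.3047  0.15  ] [180.    0.  148.9]
5 rows [-0.0, 0.0, 0.0252, -0.0, -0.0, -0.0] step 25.2 mm
   -> [ 0.5133 -0.3047  0.024 ] [180.    0.  148.9]
```

>>> move_arm(
  deltas=[
    [-0.0441,-0.0251,0.0014,0,0,0.011,0.06],
    [-0.0441,-0.0251,0.0014,0,0,0.011,0.06],
    [-0.0441,-0.0251,0.0014,0,0,0.011,0.06],
    [-0.0441,-0.0251,0.0014,0,0,0.011,0.06],
    [-0.0441,-0.0251,0.0014,0,0,0.011,0.06],
    [-0.0441,-0.0251,0.0014,0,0,0.011,0.06],
    [-0.0441,-0.0251,0.0014,0,0,0.011,0.06],
    [-0.0441,-0.0251,0.0014,0,0,0.011,0.06],
    [-0.0441,-0.0251,0.0014,0,0,0.011,0.06],
    [-0.0441,-0.0251,0.0014,0,0,0.011,0.06],
  ],
)

```text
clock: 1.35
position: [0.5012, 0.1982, 0.2193]
eef_rot: [-180.0, -0.0, 158.0]
ft_force: [0.3, 0.7, 0.5]
finger_gap: 0.681
```

>>> move_arm(
  deltas=[
    [-0.0234,-0.0448,0.007,0,0,0.0159,0.06],
    [-0.0234,-0.0448,0.007,0,0,0.0159,0.06],
    [-0.0234,-0.0448,0.007,0,0,0.0159,0.06],
    [-0.0234,-0.0448,0.007,0,0,0.0159,0.06],
    [-0.0234,-0.0448,0.007,0,0,0.0159,0.06],
    [-0.0234,-0.0448,0.007,0,0,0.0159,0.06],
    [-0.0234,-0.0448,0.007,0,0,0.0159,0.06],
    [-0.0234,-0.0448,0.007,0,0,0.0159,0.06],
    [-0.0234,-0.0448,0.007,0,0,0.0159,0.06],
    [-0.0234,-0.0448,0.007,0,0,0.0159,0.06],
    [0,0,0,0,0,0,0.06],
    [0,0,0,0,0,0,0.06],
  ],
)

```text
clock: 2.85
position: [0.513, -0.3043, 0.1492]
eef_rot: [180.0, -0.1, 148.9]
ft_force: [-0.3, -0.1, 0.6]
finger_gap: 0.682
```

>>> move_arm(
  deltas=[
    [0,0,0.03,0,0,0,0.06],
    [0,0,0.03,0,0,0,0.06],
    [0,0,0.03,0,0,0,0.06],
    [0,0,0.02,0,0,0,0.06],
    [0,0,0.015,0,0,0,0.06],
    [0,0,0,0,0,0,0.06],
    [0,0,0,0,0,0,0.03],
    [0,0,0,0,0,0,0.03],
    [0,0,0,0,0,0,0.03],
    [0,0,0,0,0,0,0.03],
    [0,0,0,0,0,0,0.03],
  ],
  newtons=25,
)

```text
clock: 4.22
position: [0.5141, -0.3054, 0.0255]
eef_rot: [-180.0, 0.1, 148.9]
ft_force: [-0.7, 0.7, 6.1]
finger_gap: 0.429
```

Run:
```python
from plan import *
plan(([.513,-.3043,.0242],[180,0,148.9]),[(513,-304.3,150,[180,0,148.9],5),(538.3,-3.1,150,[180,0,181.5],8),(538.3,-3.1,28,[180,0,181.5],6)])
```

```text
5 rows [-0.0, 0.0, -0.0252, 0.0, 0.0, 0.0] step 25.2 mm
   -> [ 0.513  -0.3043  0.1502] [180.    0.  148.9]
8 rows [0.008, 0.0374, 0.0, -0.0, 0.0, -0.0711] step 38.2 mm
   -> [ 0.5381 -0.0034  0.1502] [ 180.      0.   -178.51]
6 rows [-0.0, 0.0001, 0.0204, -0.0, 0.0, -0.0] step 20.4 mm
   -> [ 0.5381 -0.0028  0.0278] [ 180.      0.   -178.51]
```

>>> move_arm(
  deltas=[
    [0,0,-0.02,0,0,0,0.03],
    [0,0,-0.03,0,0,0,0.03],
    [0,0,-0.035,0,0,0,0.03],
    [0,0,-0.04,0,0,0,0.03],
    [0.008,0.0374,0,0,0,-0.0711,0.03],
    [0.008,0.0374,0,0,0,-0.0711,0.03],
    [0.008,0.0374,0,0,0,-0.0711,0.03],
    [0.008,0.0374,0,0,0,-0.0711,0.03],
    [0.008,0.0374,0,0,0,-0.0711,0.03],
    [0.008,0.0374,0,0,0,-0.0711,0.03],
    [0.008,0.0374,0,0,0,-0.0711,0.03],
    [0.008,0.0374,0,0,0,-0.0711,0.03],
    [0,0,0,0,0,0,0.03],
    [0,0,0,0,0,0,0.03],
  ],
)

```text
clock: 5.98
position: [0.5389, -0.0045, 0.1497]
eef_rot: [-180.0, 0.0, -178.5]
ft_force: [0.2, -1.4, 0.2]
finger_gap: 0.434
```

Run:
```python
from h import *
from workcell import cams
c=cams.read_camera("side");f=c["frame"][140:340,180:380,::-1]
cv2.imwrite("pics/s1.png",cv2.resize(f,None,fx=2.5,fy=2.5))
```

```text
(no output)
```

View pics/s1.png

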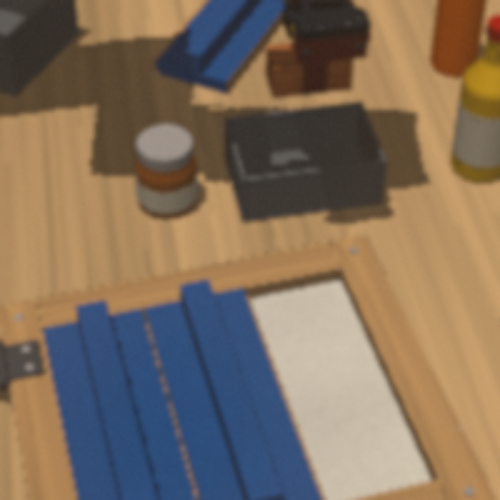

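The offcut is held between the fingers at (310,70), above the tub at (305,160), and the bay is empty. Lowering it into the tub.

>>> move_arm(
  deltas=[
    [0,0,0.03,0,0,0,0.03],
    [0,0,0.03,0,0,0,0.03],
    [0,0,0.03,0,0,0,0.03],
    [0,0,0.02,0,0,0,0.03],
    [0,0,0.011,0,0,0,0.03],
    [0,0,0,0,0,0,0.03],
    [0,0,0,0,0,0,0.055],
    [0,0,0,0,0,0,0.055],
    [0,0,0,0,0,0,0.055],
    [0,0,-0.02,0,0,0,0.055],
    [0,0,-0.04,0,0,0,0.055],
    [0,0,-0.05,0,0,0,0.055],
    [0,0,-0.05,0,0,0,0.055],
    [0,0,0,0,0,0,0.055],
  ],
)

```text
clock: 7.78
position: [0.5418, -0.0044, 0.1931]
eef_rot: [-179.9, 0.5, -178.5]
ft_force: [0.9, -0.0, -0.4]
finger_gap: 0.626
```

Run:
```python
from plan import *
plan(([.5389,-.0045,.19],[180,0,181.5]),[(508.1,281.6,130,[180,0,55.9],14)])
```

```text
14 rows [0.0225, 0.0115, 0.0043, 0.0, -0.0, 0.1566] step 25.6 mm
   -> [0.5083 0.2812 0.1298] [180.     0.    55.88]
```

>>> move_arm(
  deltas=[
    [0.0225,0.0115,0.0043,0,0,0.1566,0.06],
    [0.0225,0.0115,0.0043,0,0,0.1566,0.06],
    [0.0225,0.0115,0.0043,0,0,0.1566,0.06],
    [0.0225,0.0115,0.0043,0,0,0.1566,0.06],
    [0.0225,0.0115,0.0043,0,0,0.1566,0.06],
    [0.0225,0.0115,0.0043,0,0,0.1566,0.06],
    [0.0225,0.0115,0.0043,0,0,0.1566,0.06],
    [0.0225,0.0115,0.0043,0,0,0.1566,0.06],
    [0.0225,0.0115,0.0043,0,0,0.1566,0.06],
    [0.0225,0.0115,0.0043,0,0,0.1566,0.06],
    [0.0225,0.0115,0.0043,0,0,0.1566,0.06],
    [0.0225,0.0115,0.0043,0,0,0.1566,0.06],
    [0.0225,0.0115,0.0043,0,0,0.1566,0.06],
    [0.0225,0.0115,0.0043,0,0,0.1566,0.06],
    [0,0,0,0,0,0,0.06],
    [0,0,0,0,0,0,0.06],
  ],
)

```text
clock: 9.78
position: [0.5067, 0.2808, 0.1276]
eef_rot: [-179.9, 0.1, 56.0]
ft_force: [-0.4, -0.5, -1.1]
finger_gap: 0.679
```

Run:
```python
from h import *
from plan import *
from workcell import cams,monitor
s=monitor.get_state(); print(s["position"],s["eef_rot"],s["qpos"].round(1))
c=cams.read_camera("top"); P=cloud(c); H=hsv(c); h,sa=H[...,0].astype(int),H[...,1]
cv2.imwrite("pics/t2.png",c["frame"][60:320,120:460,::-1].repeat(2,0).repeat(2,1))
loc=(abs(P[...,0]-.53)<.1)&(abs(P[...,1])<.085)
v,u=np.nonzero(loc&(abs(P[...,2]-.06)<.006)); print("tub",rect(ray(c,np.c_[u,v],.06)))
v,u=np.nonzero(loc&(h<16)&(sa>150)&(P[...,2]<.055)&(P[...,2]>.02)); print("offcut",rect(ray(c,np.c_[u,v],.042)),np.median(P[v,u],0))
plan((s["position"],s["eef_rot"]),[(508.1,281.6,90,[180,0,55.9],3),(508.1,281.6,31.5,[180,0,55.9],4)])
```

```text
[0.50672721 0.28084548 0.12760752] [-1.79925417e+02  1.30449765e-01  5.60194552e+01] [22.2 25.5 95.6 -0.  59.  56.2]
tub (array([538.3,  -3.1]), array([148.9,  97. ]), 1.5)
offcut (array([538.7,  -4.3]), array([80. , 33.7]), 1.6) [ 0.5384479  -0.00484134  0.04191312]
3 rows [0.0005, 0.0002, 0.0125, -0.0004, 0.0008, 0.0007] step 12.5 mm
   -> [0.508  0.2817 0.0901] [-1.7999e+02 -1.0000e-02  5.5900e+01]
4 rows [-0.0, 0.0, 0.0147, -0.0, -0.0, -0.0] step 14.7 mm
   -> [0.508  0.2817 0.0313] [-1.7999e+02 -1.0000e-02  5.5900e+01]
```

View pics/t2.png

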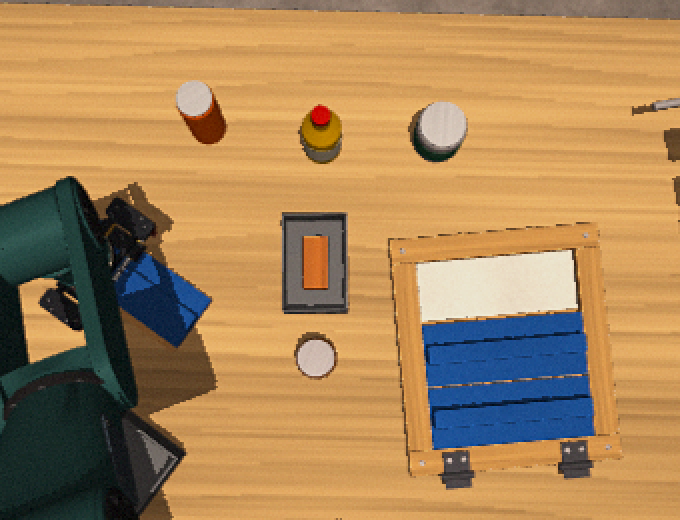

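The offcut lies in the tub, which hasn't moved. Now grasping the board.

>>> move_arm(
  deltas=[
    [0.0005,0.0005,0.02,0,0,0.0,0.06],
    [0.0005,0.0003,0.02,0,0,0.0,0.06],
    [0.0003,0,0.02,0,0,0,0.06],
    [0,0,0.02,0,0,0,0.06],
    [0,0,0.0145,0,0,0,0.06],
    [0,0,0,0,0,0,0.06],
    [0,0,0,0,0,0,0.02],
    [0,0,0,0,0,0,0.02],
    [0,0,0,0,0,0,0.02],
    [0,0,0,0,0,0,0.02],
    [0,0,0,0,0,0,0.02],
    [0,0,0,0,0,0,0.02],
  ],
  newtons=50,
)

```text
clock: 11.32
position: [0.5095, 0.2825, 0.0344]
eef_rot: [-180.0, -0.0, 55.9]
ft_force: [-2.0, 0.5, 5.5]
finger_gap: 0.314
```

Run:
```python
from plan import *
plan(([.5095,.2825,.165],[180,0,55.9]),[(510.8,-286.6,165,[180,0,96.5],16)])
```

```text
16 rows [-0.0351, 0.0095, 0.0, 0.0, 0.0, -0.0443] step 36.4 mm
   -> [ 0.5103 -0.2872  0.165 ] [180.     0.    96.51]
```

>>> move_arm(
  deltas=[
    [0,0,-0.01,0,0,0,0.02],
    [0,0,-0.02,0,0,0,0.02],
    [0,0,-0.025,0,0,0,0.02],
    [0,0,-0.025,0,0,0,0.02],
    [0,0,-0.025,0,0,0,0.02],
    [0,0,-0.025,0,0,0,0.02],
    [0,0,0,0,0,0,0.02],
    [0,0,0,0,0,0,0.02],
  ],
)

```text
clock: 12.32
position: [0.5089, 0.2818, 0.163]
eef_rot: [-180.0, 0.1, 55.9]
ft_force: [0.3, 0.5, -4.1]
finger_gap: 0.315
```

>>> move_arm(
  deltas=[
    [-0.0351,0.0095,0,0,0,-0.0443,0.02],
    [-0.0351,0.0095,0,0,0,-0.0443,0.02],
    [-0.0351,0.0095,0,0,0,-0.0443,0.02],
    [-0.0351,0.0095,0,0,0,-0.0443,0.02],
    [-0.0351,0.0095,0,0,0,-0.0443,0.02],
    [-0.0351,0.0095,0,0,0,-0.0443,0.02],
    [-0.0351,0.0095,0,0,0,-0.0443,0.02],
    [-0.0351,0.0095,0,0,0,-0.0443,0.02],
    [-0.0351,0.0095,0,0,0,-0.0443,0.02],
    [-0.0351,0.0095,0,0,0,-0.0443,0.02],
    [-0.0351,0.0095,0,0,0,-0.0443,0.02],
    [-0.0351,0.0095,0,0,0,-0.0443,0.02],
    [-0.0351,0.0095,0,0,0,-0.0443,0.02],
    [-0.0351,0.0095,0,0,0,-0.0443,0.02],
    [-0.0351,0.0095,0,0,0,-0.0443,0.02],
    [-0.0351,0.0095,0,0,0,-0.0443,0.02],
    [0,0,0,0,0,0,0.02],
    [0,0,0,0,0,0,0.02],
    [0,0,0,0,0,0,0.02],
  ],
)

```text
clock: 14.7
position: [0.5092, -0.2861, 0.1632]
eef_rot: [-179.9, -0.1, 96.5]
ft_force: [0.1, -0.5, -3.4]
finger_gap: 0.316
```

Run:
```python
from h import *
from workcell import cams,monitor
s=monitor.get_state(); print(s["position"],s["eef_rot"],s["qpos"].round(1))
for n in("top","side"):
    c=cams.read_camera(n); np.savez(f"{n}3.npz",**c)
    P=cloud(c); H=hsv(c); h,sa=H[...,0].astype(int),H[...,1]
    m=(h>100)&(h<125)&(sa>100)&(P[...,2]>.1)&(P[...,2]<.2)
    for z in(.148,.174):
        for b in blobs(m&(abs(P[...,2]-z)<.008),60):
            v,u=np.nonzero(b); print(n,z,len(v),rect(ray(c,np.c_[u,v],np.median(P[b][:,2]))),np.median(P[b][:,2]))
a=np.load("top3.npz")["frame"][130:310,290:450,::-1];b=np.load("side3.npz")["frame"][170:370,170:390,::-1]
a=cv2.resize(a,(480,540));b=cv2.resize(b,(310,282)); o=np.zeros((540,795,3),np.uint8);o[:,:480]=a;o[:282,485:]=b
cv2.imwrite("pics/p3.png",o)
```

```text
[ 0.50921689 -0.28609342  0.16323957] [-1.79906680e+02 -9.25860480e-02  9.65127824e+01] [-36.1  23.4  93.1   0.   63.7 -42.6]
top 0.148 362 (array([ 526.7, -214.9]), array([ 48.3, 103.9]), 9.7) 0.14669036746333286
top 0.148 87 (array([ 487.3, -365. ]), array([24. , 46.1]), 6.3) 0.1462219111649652
top 0.148 174 (array([ 471.9, -200.1]), array([31.1, 58.2]), 6.3) 0.14603098252704982
top 0.174 248 (array([ 501.3, -205.8]), array([28.2, 76.8]), 6.5) 0.17290278072538268
side 0.148 1752 (array([ 511.6, -319.7]), array([ 89.4, 193.8]), 6.8) 0.14706806525462968
side 0.174 853 (array([ 512.4, -334.8]), array([ 30.6, 162.3]), 6.5) 0.1729925885926452
```

View pics/p3.png

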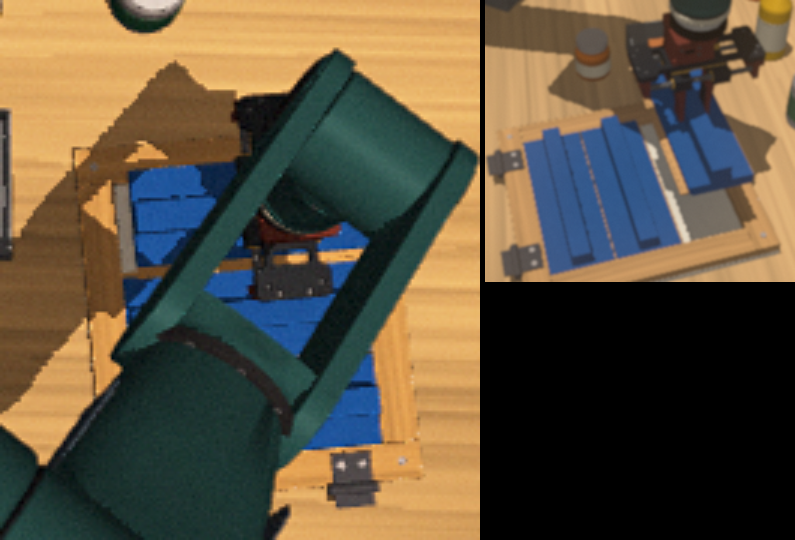

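The board is held level over the bay, with its batten along the hatch. The arm hides part of it in the top view. I'll tilt it about tool x and move to the position above the ledge.

```bash
cat > g.py <<'E'
import numpy as np
from plan import plan
C=np.array([.5108,-.2864]);a=np.radians(6.5);U=np.array([[np.cos(a),np.sin(a)],[-np.sin(a),np.cos(a)]])
T=np.array([55.5,25.9]) # nose->TCP in board x,z (mm)
def tcp(nx,nz,t,y=1.2):
    "TCP (mm) and rpy with the nose at hatch x,z, board tilted t degrees"
    c,s=np.cos(np.radians(t)),np.sin(np.radians(t))
    x,z=nx+c*T[0]-s*T[1],nz+s*T[0]+c*T[1]
    return (*(C*1e3+np.array([x,y])@U),z,[180-t,0,96.5])
def nose(p,rpy):
    t=180-rpy[0]%360; c,s=np.cos(np.radians(t)),np.sin(np.radians(t)); p=np.array(p)*1e3
    h=U@(p[:2]-C*1e3); return np.round([h[0]-c*T[0]+s*T[1],h[1]-1.2,p[2]-s*T[0]-c*T[1],t],2)
E
python3 - <<'E'
from g import *
plan(([.5092,-.2861,.1632],[-179.9,-.1,96.5]),[(*tcp(-46,40,20),8),(*tcp(-46,20,20),5)])
E
```

```text
8 rows [0.0001, -0.0017, 0.0099, -0.0439, -0.0002, -0.0] step 10.0 mm
   -> [ 0.5077 -0.2854  0.0833] [ 1.5998e+02 -1.0000e-02  9.6480e+01]
5 rows [-0.0, -0.0013, 0.0038, 0.0001, -0.0, -0.0001] step 4.0 mm
   -> [ 0.508  -0.2853  0.0632] [160.01  -0.    96.51]
```

>>> move_arm(
  deltas=[
    [0.0001,-0.0017,0.0099,-0.0439,-0.0002,0,0.02],
    [0.0001,-0.0017,0.0099,-0.0439,-0.0002,0,0.02],
    [0.0001,-0.0017,0.0099,-0.0439,-0.0002,0,0.02],
    [0.0001,-0.0017,0.0099,-0.0439,-0.0002,0,0.02],
    [0.0001,-0.0017,0.0099,-0.0439,-0.0002,0,0.02],
    [0.0001,-0.0017,0.0099,-0.0439,-0.0002,0,0.02],
    [0.0001,-0.0017,0.0099,-0.0439,-0.0002,0,0.02],
    [0.0001,-0.0017,0.0099,-0.0439,-0.0002,0,0.02],
    [0,0,0,0,0,0,0.02],
    [0,0,0,0,0,0,0.02],
  ],
)

```text
clock: 16.05
position: [0.509, -0.287, 0.0846]
eef_rot: [159.9, 0.1, 96.5]
ft_force: [-0.0, 0.3, -4.0]
finger_gap: 0.315
```

Run:
```python
from h import *
from g import nose
from workcell import cams,monitor
s=monitor.get_state(); print(nose(s["position"],s["eef_rot"]),s["position"],s["eef_rot"],s["ft_force"],s["qpos"].round(1))
a=cams.read_camera("top");b=cams.read_camera("side");np.savez("top4.npz",**a);np.savez("side4.npz",**b)
a=cv2.resize(a["frame"][160:300,310:440,::-1],(390,420));b=cv2.resize(b["frame"][230:390,180:380,::-1],(400,320)); o=np.zeros((420,795,3),np.uint8);o[:,:390]=a;o[:320,395:]=b
cv2.imwrite("pics/p4.png",o)
```

```text
[-45.07  -1.62  41.17  20.1 ] [ 0.50900467 -0.28703065  0.084563  ] [1.59900605e+02 1.26073409e-01 9.64883676e+01] [-0.01283736  0.26730844 -4.03374963] [-46.3  25.  110.6  28.2  35.2 -74.7]
```

View pics/p4.png

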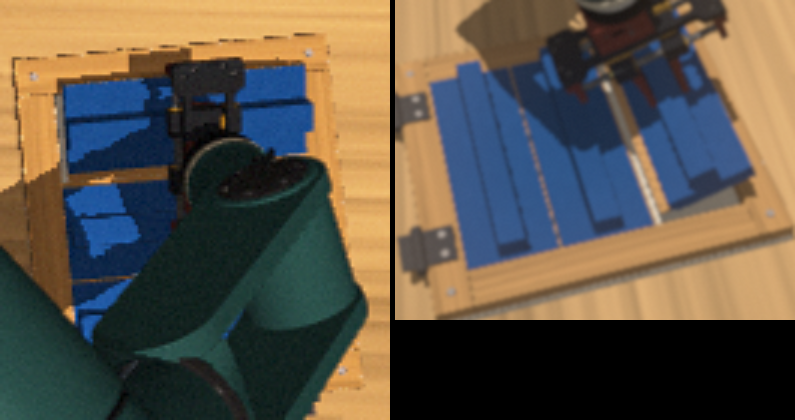

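Both board ends are visible in the top view. I'll measure where the board lies along y relative to the bay's stile edges in this same view.

Run:
```python
from h import *
from g import *
c=dict(np.load("top4.npz")); P=cloud(c); H=hsv(c); h,sa=H[...,0].astype(int),H[...,1]
Rt=R.from_euler("xyz",[159.9,.126,96.49],degrees=True).as_matrix()
q=(P-[.509,-.287,.0846])@Rt*1000   # tool frame: x=board y, y=board x, z=-board z
bx,by,bz=q[...,1],q[...,0],34.2-q[...,2]
blue=(h>95)&(h<128)&(sa>90)&(abs(bx)<60)&(abs(by)<150)
for nm,m in(("batten",blue&(abs(bz-44)<4)&(abs(bx)<18)),("slab",blue&(abs(bz-18)<4)&(abs(bx)>18))):
    print(nm,m.sum(),"y",np.percentile(by[m],[0,.5,1,99,99.5,100]).round(1),"x",np.percentile(bx[m],[.5,99.5]).round(1),"z",np.median(bz[m]).round(1))
    for lo in range(-48,48,12):
        k=m&(bx>=lo)&(bx<lo+12)
        if k.sum()>20: print("   x",lo,np.sort(by[k])[[0,2,-3,-1]].round(1))
# frame outline from the first, unobstructed view: hatch coordinates of stile inner edges at z 27
c=dict(np.load("top0.npz")); P=cloud(c)
hh=(P[...,:2]*1e3-C*1e3)@U.T; z=P[...,2]*1e3
for lo in range(-40,50,15):
    k=(hh[...,0]>lo)&(hh[...,0]<lo+15)&(abs(hh[...,1])<190); 
    f=k&(z>20)&(z<33); y=hh[...,1][f]; print(lo,"outer",y.min().round(1),y.max().round(1),"inner",y[y<-60].max().round(1),y[y>60].min().round(1))
k=(abs(hh[...,1])<100)&(z>20)&(z<33); x=hh[...,0][k]; x=x[x>20]; print("far rail x",x.min(),x.max())
k=(abs(hh[...,1])<100)&(z>20)&(z<33)&(hh[...,0]<20); print("neigh edge",[hh[...,0][k&(abs(hh[...,1]-y)<10)].max().round(1) for y in range(-80,100,20)],[hh[...,0][(z>20)&(z<33)&(hh[...,0]>20)&(abs(hh[...,1]-y)<10)].min().round(1) for y in range(-80,100,20)])
```

```text
batten 423 y [-118.9 -118.6 -118.3  117.8  118.   118.3] x [-12.3  16.5] z 43.4
   x -12 [-118.6 -117.8  117.9  118.3]
   x 0 [-118.9 -118.4  117.6  118. ]
   x 12 [-117.9 -112.9  114.   117.5]
slab 732 y [-120.6 -119.6 -119.2  116.6  117.   118.7] x [-42.3  48.7] z 17.6
   x -48 [-118.3 -116.4  113.7  117.2]
   x -36 [-119.7 -118.9  116.6  117. ]
   x -24 [-118.3 -112.8  110.   115.6]
   x 12 [-117.4 -112.9  116.3  117. ]
   x 24 [-120.1 -119.6  113.8  116.4]
   x 36 [-120.6 -119.3  116.   118.7]
-40 outer -161.7 160.7 inner -123.5 123.2
-25 outer -160.5 161.3 inner -122.7 123.8
-10 outer -162.7 161.0 inner -122.4 123.6
5 outer -160.5 159.9 inner -122.9 124.3
20 outer -162.7 161.3 inner -123.9 123.6
35 outer -160.7 160.0 inner -63.9 62.5
far rail x 25.881775162045837 219.76555409075453
neigh edge [np.float64(-45.0), np.float64(-45.4), np.float64(-43.7), np.float64(-49.4), np.float64(17.6), np.float64(-14.3), np.float64(-49.3), np.float64(-43.9), np.float64(-49.0)] [np.float64(48.6), np.float64(49.5), np.float64(48.3), np.float64(25.9), np.float64(48.6), np.float64(48.5), np.float64(48.8), np.float64(48.9), np.float64(48.9)]
```

>>> move_arm(
  deltas=[
    [0.0002,-0.002,0.004,0,0,0,0.02],
    [0.0002,-0.002,0.004,0,0,0,0.02],
    [0.0002,-0.002,0.004,0,0,0,0.02],
    [0.0002,-0.002,0.004,0,0,0,0.02],
    [0.0002,-0.002,0.004,0,0,0,0.02],
    [0,0,0,0,0,0,0.02],
    [0,0,0,0,0,0,0.02],
  ],
)

```text
clock: 17.02
position: [0.5062, -0.2864, 0.0618]
eef_rot: [159.9, 0.1, 96.5]
ft_force: [0.4, 0.4, -3.9]
finger_gap: 0.314
```

```bash
cat > st.py <<'E'
from g import nose
from workcell import monitor
s=monitor.get_state(); print("nose x,y,z,tilt",nose(s["position"],s["eef_rot"]),s["eef_rot"].round(2),"F",s["ft_force"].round(1),"M",s["torque"].round(2),s["clock"])
E
python3 st.py
```

```text
nose x,y,z,tilt [-47.79  -0.64  18.43  20.12] [1.5988e+02 1.0000e-01 9.6460e+01] F [ 0.4  0.4 -3.9] M [-0.13  0.43  0.07] 17.025
```

>>> move_arm(
  deltas=[
    [0,-0.0003,0.0009,0,0,0,0.02],
    [0,-0.0003,0.0009,0,0,0,0.02],
    [0,-0.0003,0.0009,0,0,0,0.02],
    [0,0,0,0,0,0,0.02],
  ],
)

```text
clock: 17.52
position: [0.5062, -0.2863, 0.0589]
eef_rot: [159.9, 0.1, 96.5]
ft_force: [-0.3, 0.7, -3.4]
finger_gap: 0.318
```

>>> move_arm(
  deltas=[
    [0,-0.0002,0.0005,0,0,0,0.02],
    [0,-0.0002,0.0005,0,0,0,0.02],
    [0,0,0,0,0,0,0.02],
  ],
)

```text
clock: 17.9
position: [0.5063, -0.2864, 0.0583]
eef_rot: [159.9, 0.1, 96.5]
ft_force: [-1.8, 0.8, 4.5]
finger_gap: 0.311
```

```bash
python3 st.py
```

```text
nose x,y,z,tilt [-47.64  -0.66  14.89  20.15] [1.5985e+02 1.1000e-01 9.6470e+01] F [-1.8  0.8  4.5] M [0.11 0.67 0.08] 17.9
```

Contact came at nose height 14.9 mm, as predicted for resting on the ledge. I'll lift 0.8 mm and slide in.

>>> move_arm(
  deltas=[
    [0,0.0003,-0.0008,0,0,0,0.02],
    [0,-0.0009,-0.0003,0,0,0,0.02],
    [0,-0.0009,-0.0003,0,0,0,0.02],
    [0,-0.0009,-0.0003,0,0,0,0.02],
    [0,-0.0009,-0.0003,0,0,0,0.02],
    [0,-0.0009,-0.0003,0,0,0,0.02],
    [0,-0.0009,-0.0003,0,0,0,0.02],
    [0,0,0,0,0,0,0.02],
  ],
)

```text
clock: 18.9
position: [0.5004, -0.287, 0.0586]
eef_rot: [159.9, 0.1, 96.5]
ft_force: [0.1, 0.3, -3.1]
finger_gap: 0.315
```

```bash
python3 st.py
```

```text
nose x,y,z,tilt [-53.59  -0.58  15.19  20.11] [1.5989e+02 1.0000e-01 9.6470e+01] F [ 0.1  0.3 -3.1] M [-0.07  0.49  0.06] 18.9
```

>>> move_arm(
  deltas=[
    [0,-0.0009,-0.0004,0,0,0,0.02],
    [0,-0.0009,-0.0004,0,0,0,0.02],
    [0,0,0,0,0,0,0.02],
  ],
)

```text
clock: 19.27
position: [0.4985, -0.2871, 0.0587]
eef_rot: [159.9, 0.1, 96.5]
ft_force: [-1.0, 0.4, -3.8]
finger_gap: 0.314
```

>>> move_arm(
  deltas=[
    [0,-0.0009,-0.0003,0,0,0,0.02],
    [0,0,0,0,0,0,0.02],
  ],
)

```text
clock: 19.52
position: [0.4976, -0.2873, 0.0587]
eef_rot: [159.9, 0.1, 96.5]
ft_force: [-0.0, -0.6, -4.2]
finger_gap: 0.312
```

```bash
python3 st.py
```

```text
nose x,y,z,tilt [-56.44  -0.56  15.28  20.12] [1.5988e+02 9.0000e-02 9.6470e+01] F [-0.  -0.6 -4.2] M [-0.11  0.41  0.  ] 19.525
```

>>> move_arm(
  deltas=[
    [0,-0.0005,-0.0001,0,0,0,0.02],
    [0,-0.0005,-0.0001,0,0,0,0.02],
    [0,0,0,0,0,0,0.02],
  ],
)

```text
clock: 19.9
position: [0.4967, -0.2874, 0.0586]
eef_rot: [159.9, 0.1, 96.5]
ft_force: [-0.2, -0.2, -2.6]
finger_gap: 0.316
```

>>> move_arm(
  deltas=[
    [0,-0.0005,-0.0002,0,0,0,0.02],
    [0,-0.0005,-0.0002,0,0,0,0.02],
    [0,0,0,0,0,0,0.02],
  ],
)

```text
clock: 20.27
position: [0.4958, -0.2876, 0.0587]
eef_rot: [159.9, 0.1, 96.5]
ft_force: [2.2, 0.4, -2.5]
finger_gap: 0.314
```

```bash
python3 st.py
```

```text
nose x,y,z,tilt [-58.17  -0.65  15.29  20.14] [1.5986e+02 1.0000e-01 9.6460e+01] F [ 2.2  0.4 -2.5] M [ 0.09  0.01 -0.01] 20.275
```

A light contact shows at the deep end of the groove. I'll back off 1.2 mm, then lower by rotating about the nose.

Run:
```python
from g import *
plan(([.4958,-.2876,.0587],[159.86,.1,96.46]),[(*tcp(-57,15.4,20,y=.55),2),(*tcp(-57,16.2,12,y=.7),6),(*tcp(-57,16.9,5,y=.8),6),(*tcp(-57,17.2,2,y=.8),4),(*tcp(-57,17.3,0,y=.8),4)])
```

```text
2 rows [0.0, 0.0006, 0.0002, 0.0012, 0.0009, -0.0] step 0.6 mm
   -> [ 0.4971 -0.2875  0.0587] [160.    0.   96.5]
6 rows [0.0, 0.0006, 0.0012, 0.0233, 0.0, -0.0] step 1.3 mm
   -> [ 0.5025 -0.2868  0.0529] [168.01   0.    96.5 ]
6 rows [0.0, 0.0006, 0.001, 0.0203, 0.0, -0.0] step 1.2 mm
   -> [ 0.507  -0.2863  0.0475] [174.99   0.    96.5 ]
4 rows [0.0001, 0.0003, 0.0006, 0.0132, 0.0, -0.0] step 0.7 mm
   -> [ 0.5083 -0.2858  0.0452] [178.01   0.    96.5 ]
4 rows [-0.0, 0.0002, 0.0005, 0.0087, 0.0, -0.0] step 0.5 mm
   -> [ 0.5091 -0.2857  0.0432] [-179.99    0.     96.5 ]
```

>>> move_arm(
  deltas=[
    [0,0.0006,0.0002,0.001,0,0,0.02],
    [0,0.0006,0.0002,0.001,0,0,0.02],
    [0,0.0006,0.0012,0.0233,0,0,0.02],
    [0,0.0006,0.0012,0.0233,0,0,0.02],
    [0,0.0006,0.0012,0.0233,0,0,0.02],
    [0,0.0006,0.0012,0.0233,0,0,0.02],
    [0,0.0006,0.0012,0.0233,0,0,0.02],
    [0,0.0006,0.0012,0.0233,0,0,0.02],
    [0,0,0,0,0,0,0.02],
  ],
)

```text
clock: 21.4
position: [0.5027, -0.2867, 0.0527]
eef_rot: [168.0, 0.1, 96.5]
ft_force: [-0.3, 0.0, -4.2]
finger_gap: 0.312
```

```bash
python3 st.py
```

```text
nose x,y,z,tilt [-57.01  -0.6   15.84  12.  ] [1.680e+02 1.100e-01 9.651e+01] F [-0.3  0.  -4.2] M [-0.07  0.26  0.01] 21.4
```

>>> move_arm(
  deltas=[
    [0,0.0006,0.001,0.0203,0,0,0.02],
    [0,0.0006,0.001,0.0203,0,0,0.02],
    [0,0.0006,0.001,0.0203,0,0,0.02],
    [0,0.0006,0.001,0.0203,0,0,0.02],
    [0,0.0006,0.001,0.0203,0,0,0.02],
    [0,0.0006,0.001,0.0203,0,0,0.02],
    [0,0,0,0,0,0,0.02],
  ],
)

```text
clock: 22.28
position: [0.5073, -0.2863, 0.0474]
eef_rot: [175.0, 0.1, 96.5]
ft_force: [0.3, 0.1, -3.2]
finger_gap: 0.313
```

```bash
python3 st.py
```

```text
nose x,y,z,tilt [-56.48  -0.67  16.71   5.01] [1.7499e+02 1.1000e-01 9.6510e+01] F [ 0.3  0.1 -3.2] M [-0.02  0.13 -0.01] 22.275
```

>>> move_arm(
  deltas=[
    [0,0.0002,0.0006,0.0132,0,0,0.02],
    [0,0.0002,0.0006,0.0132,0,0,0.02],
    [0,0.0002,0.0006,0.0132,0,0,0.02],
    [0,0.0002,0.0006,0.0132,0,0,0.02],
    [0,0,0,0,0,0,0.02],
  ],
)

```text
clock: 22.9
position: [0.5081, -0.2862, 0.045]
eef_rot: [178.0, 0.1, 96.5]
ft_force: [-0.5, 0.4, -3.6]
finger_gap: 0.313
```

>>> move_arm(
  deltas=[
    [0,0.0001,0.0005,0.0087,0,0,0.02],
    [0,0.0001,0.0005,0.0087,0,0,0.02],
    [0,0.0001,0.0004,0.0087,0,0,0.02],
    [0,0,0,0,0,0,0.02],
  ],
)

```text
clock: 23.4
position: [0.5082, -0.2861, 0.0437]
eef_rot: [179.5, 0.1, 96.5]
ft_force: [0.7, -0.1, -1.8]
finger_gap: 0.316
```

```bash
python3 st.py
```

```text
nose x,y,z,tilt [-57.8   -0.65  17.34   0.49] [1.7951e+02 1.0000e-01 9.6480e+01] F [ 0.7 -0.1 -1.8] M [0.08 0.09 0.02] 23.4
```

>>> move_arm(
  deltas=[
    [0,0.0005,0.0002,0.0085,0,0,0.02],
    [0,0.0005,0.0003,0,0,0,0.02],
    [0,0,0,0,0,0,0.02],
  ],
)

```text
clock: 23.78
position: [0.5088, -0.2861, 0.0434]
eef_rot: [-180.0, 0.1, 96.5]
ft_force: [-2.6, 0.1, 1.7]
finger_gap: 0.317
```

```bash
python3 st.py
```

```text
nose x,y,z,tilt [-5.746e+01 -6.500e-01  1.749e+01 -2.000e-02] [-1.7998e+02  1.0000e-01  9.6480e+01] F [-2.6  0.1  1.7] M [0.03 0.47 0.06] 23.775
```

```bash
cat > chk.py <<'E'
from h import *
from g import C,U
from workcell import cams
import sys
for n in("top","side"):
    c=cams.read_camera(n); P=cloud(c); H=hsv(c); h,sa=H[...,0].astype(int),H[...,1]
    hh=(P[...,:2]*1e3-C*1e3)@U.T; z=P[...,2]*1e3
    blue=(h>95)&(h<128)&(sa>90)&(abs(hh[...,1])<135)
    for nm,x0 in(("board",0),("neigh",-96.5),("far",-193)):
        m=blue&(abs(z-53)<4)&(abs(hh[...,0]-x0)<24)
        v,u=np.nonzero(m)
        if len(v)<50: continue
        q=(ray(c,np.c_[u,v],.053)*1e3-C*1e3)@U.T
        fit=cv2.fitLine(q.astype(np.float32),cv2.DIST_HUBER,0,.1,.1).ravel()
        print(n,nm,len(v),"x pct",np.percentile(q[:,0],[2,50,98]).round(1),"y",np.percentile(q[:,1],[.5,99.5]).round(1),"dir",np.degrees(np.arctan2(-fit[0],fit[1])).round(2),"z",np.median(z[m]).round(1))
    for nm,a,b in(("slab-",-42,-17),("slab+",17,45),("neighslab",-79,-54)):
        m=blue&(hh[...,0]>a)&(hh[...,0]<b)&(abs(z-27)<10); print("  ",nm,"z",np.median(z[m]).round(2),"y range",np.percentile(hh[...,1][m],[.5,99.5]).round(1))
    cv2.imwrite(f"pics/{sys.argv[1]}_{n}.png",cv2.resize(c["frame"][(160 if n=='top' else 230):(300 if n=='top' else 390),(310 if n=='top' else 180):(440 if n=='top' else 380),::-1],None,fx=3,fy=3))
E
python3 chk.py f1
```

```text
top board 164 x pct [-14.1   0.9  13.2] y [ 44.7 118.8] dir -170.93 z 53.3
top far 191 x pct [-206.  -193.5 -179.9] y [-117.6  -42.4] dir -178.2 z 52.7
   slab- z 26.57 y range [-84.  118.8]
   slab+ z 26.66 y range [ 21.5 118.4]
   neighslab z 27.33 y range [-77.2 122.8]
side board 734 x pct [-17.8  -3.1  10.1] y [-125.5   28.4] dir -2.41 z 52.9
side neigh 1177 x pct [-113.8 -100.3  -86.7] y [-124.2  112.3] dir -0.01 z 52.9
side far 1234 x pct [-209.8 -196.6 -182.9] y [-123.8  111.7] dir -179.95 z 53.0
   slab- z 27.1 y range [-121.8   99.2]
   slab+ z 27.03 y range [-122.9   73. ]
   neighslab z 26.87 y range [-122.1  116. ]
```

The board sits flush (27 mm face height, x within 1 mm, y about -1 mm). Releasing and retreating.

>>> move_arm(
  deltas=[
    [0,0,0,0,0,0,0.035],
    [0,0,0,0,0,0,0.05],
    [0,0,0,0,0,0,0.05],
    [0,0,0,0,0,0,0.05],
    [0,0,-0.01,0,0,0,0.05],
    [0,0,-0.02,0,0,0,0.05],
    [0,0,-0.04,0,0,0,0.05],
    [0,0,-0.05,0,0,0,0.05],
    [0,0,-0.04,0,0,0,0.05],
    [0.04,-0.01,0,0,0,0,0.05],
    [0.05,-0.01,0,0,0,0,0.05],
    [0.05,-0.01,0,0,0,0,0.05],
    [0.05,-0.01,0,0,0,0,0.05],
    [0.05,-0.01,0,0,0,0,0.05],
    [0.05,-0.01,0,0,0,0,0.05],
    [0.02,0,0,0,0,0,0.05],
    [0,0,0,0,0,0,0.05],
    [0,0,0,0,0,0,0.05],
  ],
)

```text
clock: 26.12
position: [0.4149, 0.015, 0.2031]
eef_rot: [179.9, 0.1, 96.5]
ft_force: [0.0, -0.3, 0.5]
finger_gap: 0.572
```

```bash
python3 chk.py f2
python3 - <<'E'
from h import *
from workcell import cams
c=cams.read_camera("top"); cv2.imwrite("pics/end.png",c["frame"][:,:,::-1])
E
```

```text
top board 585 x pct [-14.1  -0.1  13.1] y [-118.1  117.7] dir -179.88 z 52.8
top neigh 583 x pct [-110.   -96.9  -83.5] y [-117.3  118.4] dir -0.15 z 52.7
top far 583 x pct [-206.4 -193.2 -179.8] y [-116.5  118.7] dir -0.09 z 52.5
   slab- z 26.61 y range [-119.7  118.3]
   slab+ z 26.83 y range [-119.3  117.2]
   neighslab z 26.64 y range [-120.8  121.1]
side board 1155 x pct [-18.   -4.1  10.1] y [-125.4  112.2] dir -0.0 z 52.7
side neigh 1178 x pct [-113.8 -100.3  -86.6] y [-124.2  112.2] dir -179.84 z 53.0
side far 1224 x pct [-209.9 -196.5 -182.9] y [-123.9  111.2] dir -179.83 z 52.9
   slab- z 26.98 y range [-122.2  114. ]
   slab+ z 26.95 y range [-121.9  115.7]
   neighslab z 26.95 y range [-122.7  117.3]
```

View pics/end.png

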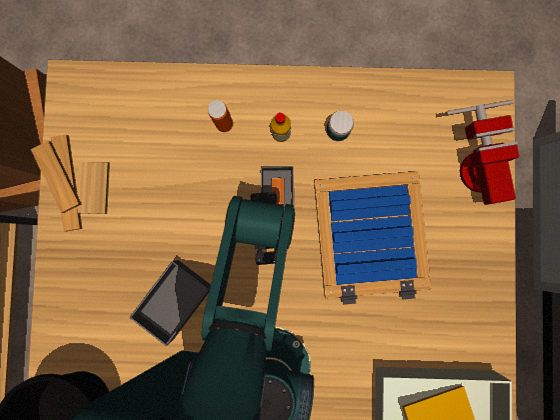

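The board is flush at (370,205), parallel to its neighbours. The offcut is in the tub at (278,190), and the spray can, glue bottle and tin look unmoved. The jar is hidden under the arm, but the fingertips are 11 cm above its lid. Handing in.

```bash
python3 -c "
from workcell import order; print(order.hand_in())"
```

```text
the job is handed in; nothing more can be done
None
```

The job is done and handed in at about 26 s of the 64 s allowed; the hand-in gave no verdict. I put the offcut in the small grey tub. I held the board at 20°, touched its tongue to the ledge, slid it into the groove, lowered it under grip and let go.

**Board:** In the top view it lies parallel to the other boards to about 0.2°, with x about 0 mm and y about -0.5 mm. Both sides of its face are within 0.4 mm of the 27 mm flush height.

**Offcut and tub:** The offcut lay in the middle of the tub and the tub had not moved when I measured them after the drop. The final picture still shows the offcut in place.

**Tin, bottle and spray can:** They look unmoved in the last picture, though I did not measure them again.

**Checks that disagreed or were missing:**
- **Side camera:** It reads about 4 mm lower in x and 6–7 mm lower in y than the top camera. My masks there probably catch some side faces. Measured against the fitted boards, it also puts the board within 1 mm of its place.
- **Groove contact:** The light contact when sliding in came at a nose x of -58.2 mm by my frame. I could not tell whether it was the groove bottom or an edge, so I backed off 1.2 mm before lowering.
- **Jar:** It was hidden under the arm in the last picture, so I did not check it at the end. It stood in place after the offcut was placed, and the gripper only passed well above it afterwards.

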